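# Close the tea canister with the lid that fits

### The arm

A 7-joint arm with a two-finger parallel gripper is mounted at the origin on the work surface. World frame = base frame: x ahead of the robot, y to its left, z up, the work surface at z = 0. Lengths are in m, angles in rad, forces in N, time in s.
With the tool pointing down it reaches from about 0.4 to 0.85 m from the base axis. Payload 4.5 kg.
Tool frame: the origin (TCP) lies midway between the tips of the shut fingers; the grasp point (between the pads) lies 19 mm behind it; z points along the fingers, y is the line along which they close (so a half turn about z gives the same grasp; the last joint's range is limited). The gripper opens to 88 mm and grips with 3 to 60 N. Pads are 18 mm wide; open, the fingers measure 123 mm over their backs; the gripper's body (75 mm by 187 mm) begins 45 mm behind the grasp point.
Start: joints at [0.034, 0.689, -0.195, 1.565, 0.157, 0.902, -0.215], TCP at [0.625, 0, 0.239] pointing down, gripper open.
Joint ranges: [-3.01, 3.01], [-0.46, 2.08], [-1.47, 1.51], [0.13, 2.56], [-1, 4.14], [0.04, 2.09], [-2.66, 2.66]. Speed limits (rad/s): [2.57, 2.57, 3.14, 3.14, 3.14, 3.14, 3.14].

### API

Orientations are given as a unit quaternion [x, y, z, w].
In Python, from plant import r gives the robot as it stands.
- The arm moves only by the tool carry_out, never from a script. Its argument "plan" is a list of rows, each an object with "rot": the turn, a rotation vector about the tool's x, y, z in rad, a list of three; "xyz": the shift along the tool's x, y, z in m, a list of three; "grip": the closure in counts, from 0 (fully open) to 255 (shut). In form: [{"rot": [wx, wy, wz], "xyz": [dx, dy, dz], "grip": grip}, ...]. A call has 1 to 8 rows; each row is the pose to reach, as a shift and turn from the pose commanded when the call began, along the tool's axes at that moment; what a row does not reach only later rows make up. A row lasts 1/12 s, in which the tool goes at most 41.7 mm and 7.16 degrees, less where a joint would pass 70% of its speed; a pose out of reach is approached as far as the arm can. A call with a gripper value outside its range is refused whole. The fingers move at their own pace and stop on an object; "squeeze" is the grip in N (left out, the last holds). Time passes only in rows, so rows that repeat a pose let the fingers close. It gives the time, the measured TCP pose, the force, the opening and the grip force at its end, in the units of the state.
- r.get_state(): the state, without advancing time (a new reading comes with each control period).
- r.snapshot(name): name is "scene" or "side" or "wrist"; returns the picture (400x640x3 uint8, red, green, blue); there is no depth.
- r.camera_params(name): a dict with "fx", "fy", "cx", "cy" (pixels), "distortion" ([k1, k2, p1, p2, k3] as OpenCV has them; the pictures are not rectified), "position" and "attitude" of the camera in the world; the wrist camera has in their place "hand_eye" (4x4, takes a point from camera to tool coordinates, whose origin is the TCP and whose axes are the flange's). Camera axes: x right, y down, z forward; pixel columns grow to the right and rows downward; lengths in m; the calibration is good to about 2 mm. A picture is of the moment at which its call begins: read the wrist's pose just before it. camera_params takes no time and is no camera call.
- r.finish_job(): hands the job in; it is judged then, once.
The state is a dict: "clock": time; "q": joint angles; "qd": joint speeds; "joint_torque": joint torques, N m; "tool_pos": TCP position; "eef_rot": TCP orientation; "contact_force": force on the tool from outside, world axes, zero at the start; "moment": the same for the moment, N m; "opening": opening from 0.0 (shut) to 1.0 (fully open); "finger_force": force on a finger pad.
Only numpy, scipy, OpenCV 4.12 (cv2) and the standard library are available. Lean on these libraries where they do the work, as an engineer would, in place of code of your own. Each camera call takes 0.05 s, during which the arm holds its last target. There are 200 camera calls.

### The job

At the tea and water table an open steel tea canister stands next to three look-alike knobbed lids of different sizes. Pick the one lid that fits the canister, lower it on by its knob and let go only once it is down in the mouth, so that it sits flat and fully home on the upright canister; leave the two other lids where they lie.

Things in the scene. Friction and masses are not known exactly. Their poses are not given: they have to be found in the camera images.
- canister: Loose open-topped round steel canister, 98 mm outside diameter, 120 mm tall, wall 3 mm (mouth 92 mm inside diameter), about 0.6 kg, with some paper tea bags inside well below the rim. Origin: centre of its underside; z up the canister axis, rim at z = 120 mm.
- lid_a: Loose steel lid with a black plastic knob, lying on the table knob up. Round flange 84 mm in diameter, 4 mm thick, whose underside is 16 mm above the lid's bottom; below it a solid tapered plug, 68 mm in diameter under the flange and 52 mm at the bottom. Upright cylindrical knob 22 mm in diameter on the centre, from 20 to 54 mm above the bottom. About 0.12 kg. Origin: centre of the plug's bottom; z up through the knob. It is too small: it would fall into the canister.
- lid_b: Loose steel lid, same shape and knob (22 mm diameter, 20 to 54 mm above the bottom; flange 16 to 20 mm above the bottom). Flange 104 mm in diameter; plug tapers from 86 mm under the flange to 66 mm at the bottom. About 0.12 kg. Origin: centre of the plug's bottom; z up through the knob. The middle of the three sizes; it fits: with its flange resting on the canister's rim its origin is 104 mm above the canister's origin.
- lid_c: Loose steel lid, same shape and knob (22 mm diameter, 20 to 54 mm above the bottom; flange 16 to 20 mm above the bottom). Flange 126 mm in diameter; plug tapers from 108 mm under the flange to 96 mm at the bottom. About 0.12 kg. Origin: centre of the plug's bottom; z up through the knob. It is too large: its plug does not enter the mouth.
There are look-alikes about, which are no part of the job. What is shaped like the lid_b but green, orange or yellow is not meant.

How it is judged:
By the outcome, as a careful person would: the job done as asked, in the order asked, and still so for the second after the job is handed in, with the robot touching nothing.
It also fails if it takes over 42 s, if anything falls off the work surface, if the arm or the gripper's body presses on something with over 40 N, if the wrist force passes 120 N, or if a joint passes its speed limit or range.

## Working session

There is one attempt and no reset: what is moved stays moved. The work goes in short steps, Python scripts to look and compute and a tool call to move; the robot and the scene stay as the last step left them, time stands still between calls to the robot, and variables do not carry over. Pictures are saved under pics/ and viewed, at most 10 in all, crops included, and the job is handed in when it is done.

Besides the shell and the picture viewer there is one more tool, called by a JSON object that holds its "fn" and its "kwargs". carry_out: Moves the arm, as the interface text tells. Its arguments: {"type":"object","properties":{"plan":{"type":"array"},"squeeze":{"type":"number"}},"required":["plan"]}

```bash
mkdir -p pics
python3 - <<'E'
from plant import r
import cv2
s=r.get_state();print(s)
for n in("scene","side"):
    cv2.imwrite(f"pics/{n}0.png",r.snapshot(n)[:,:,::-1]);print(n,r.camera_params(n))
print(r.camera_params("wrist"))
E
```

```text
{'clock': 0.0, 'q': array([ 0.03379979,  0.6900244 , -0.19452664,  1.56633722,  0.15733038,
        0.90247971, -0.21507462]), 'qd': array([ 0.00016884, -0.00051828,  0.00023304,  0.00035933,  0.0006834 ,
        0.00126391,  0.00142485]), 'joint_torque': array([ 3.38560185e-04, -5.27571630e+01, -1.26686912e+00, -1.53434461e+01,
       -5.26333472e-02,  6.56995355e-03,  1.65937727e-04]), 'tool_pos': array([ 6.24372174e-01, -4.88148877e-05,  2.37886945e-01]), 'eef_rot': array([ 7.07057763e-01,  7.07155189e-01, -7.03618610e-04, -6.02543922e-04]), 'contact_force': array([-0.27852624, -0.3029408 ,  0.4004549 ]), 'moment': array([-0.00076336,  0.01481666,  0.04134443]), 'finger_force': 0.0, 'opening': 1.0025236066717187}
scene {'fx': 409.13623883961793, 'fy': 409.13623883961793, 'cx': 314.540718627411, 'cy': 195.8617692011116, 'distortion': array([-0.07502742,  0.        ,  0.        ,  0.        ,  0.        ]), 'position': array([ 1.00705683, -0.19274944,  1.02336035]), 'attitude': array([ 0.82503311,  0.49129343, -0.14623617, -0.23783633])}
side {'fx': 393.11357393902597, 'fy': 393.11357393902597, 'cx': 322.92368537306027, 'cy': 198.03158909675938, 'distortion': array([-0.08038232,  0.        ,  0.        ,  0.        ,  0.        ]), 'position': array([ 0.22495972, -0.85781229,  0.58088614]), 'attitude': array([ 0.85627766, -0.1089533 ,  0.06396501, -0.50082554])}
{'fx': 318.86262347087336, 'fy': 318.86262347087336, 'cx': 318.0741756853925, 'cy': 198.56362875694015, 'distortion': array([-0.06362764,  0.        ,  0.        ,  0.        ,  0.        ]), 'hand_eye': array([[-3.44176630e-06, -9.57512745e-01, -2.88390954e-01,
         7.37222301e-02],
       [ 9.99999743e-01,  2.03490729e-04, -6.87562245e-04,
        -1.05718979e-03],
       [ 7.17034499e-04, -2.88390883e-01,  9.57512498e-01,
        -1.44914085e-01],
       [ 0.00000000e+00,  0.00000000e+00,  0.00000000e+00,
         1.00000000e+00]])}
```

View pics/scene0.png

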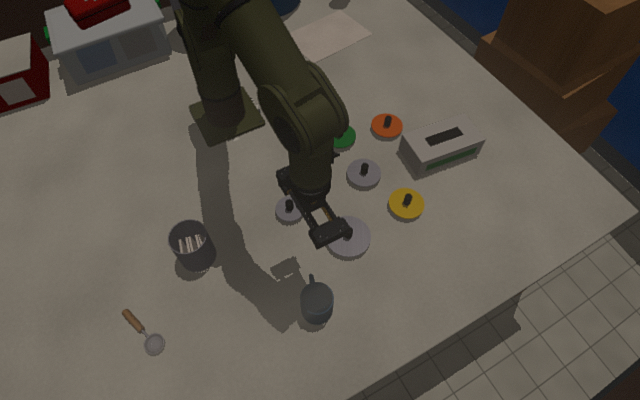

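View pics/side0.png

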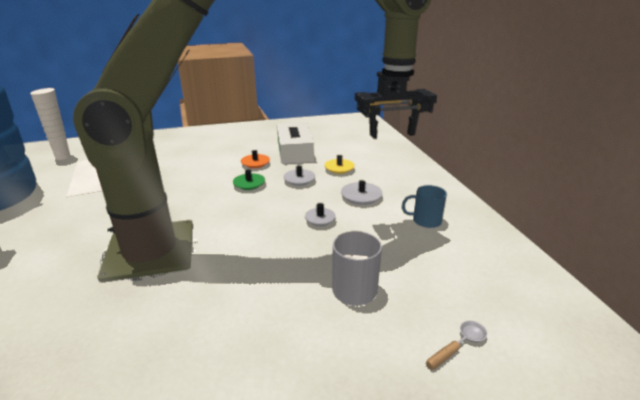

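The scene picture shows the canister at (192,245), lid_a at (288,208), lid_b, the middle grey lid, at (363,173) and lid_c at (350,237). In the side picture they are at (356,267), (320,216), (299,177) and (362,192). I'll enlarge the canister and lid_b next.

Run:
```python
import cv2,numpy as np
def t(n,x,y):
    c=cv2.imread(f"pics/{n}0.png")[y:y+75,x:x+100]
    c=cv2.resize(c,None,fx=4,fy=4,interpolation=cv2.INTER_CUBIC)
    return cv2.convertScaleAbs(c,alpha=1.5)
cv2.imwrite("pics/z1.png",np.vstack([np.hstack([t("scene",315,135),t("scene",145,205)]),np.hstack([t("side",250,140),t("side",307,230)])]))
```

```text
(no output)
```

View pics/z1.png

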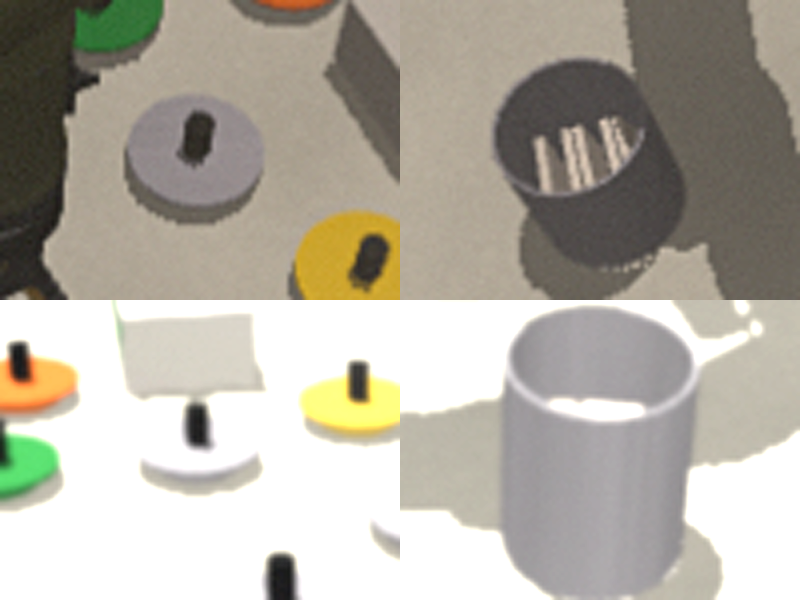

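The lid_b flange centre is about (363.7,172.6) in the scene picture and its knob top about (365.2,164.6), or (299.3,166) from the side. The canister rim centre is about (187.5,236.7) in scene and (357.5,245.9) in side.

```bash
cat > h.py <<'E'
import cv2,numpy as np
from plant import r
from scipy.spatial.transform import Rotation as R
def pose(n):
    p=r.camera_params(n)
    if n!="wrist": M=R.from_quat(p["attitude"]).as_matrix(); return p,M,np.array(p["position"])
    s=r.get_state(); T=R.from_quat(s["eef_rot"]).as_matrix(); H=np.array(p["hand_eye"])
    return p,T@H[:3,:3],T@H[:3,3]+s["tool_pos"]
def onz(n,uv,z,pc=None):
    p,M,c=pc or pose(n)
    K=np.array([[p["fx"],0,p["cx"]],[0,p["fy"],p["cy"]],[0,0,1]])
    u=cv2.undistortPoints(np.array([[uv]],float),K,np.array(p["distortion"]))[0,0]
    d=M@np.array([*u,1]); return c+d*(z-c[2])/d[2]
def tool(d):
    return R.from_quat(r.get_state()["eef_rot"]).inv().apply(d)
E
python3 - <<'E'
from h import *
np.set_printoptions(precision=4,suppress=True)
L=[("lid scene fl","scene",(363.7,172.6),.02),("lid scene top","scene",(365.2,164.6),.054),("lid side top","side",(299.3,166),.054),
("can scene","scene",(187.5,236.7),.12),("can side","side",(357.5,245.9),.12),("lidA","scene",(289,204),.054),("lidC","side",(362,183),.054),
("green","side",(249,171),.054),("orange","side",(255,152),.054),("yellow","side",(339.5,157),.054)]
for a,n,uv,z in L: print(a,onz(n,uv,z))
print(R.from_quat(r.get_state()["eef_rot"]).as_matrix())
E
```

```text
lid scene fl [0.4403 0.2725 0.02  ]
lid scene top [0.4369 0.2761 0.054 ]
lid side top [0.4392 0.2705 0.054 ]
can scene [ 0.4534 -0.2608  0.12  ]
can side [ 0.4483 -0.2676  0.12  ]
lidA [0.4512 0.018  0.054 ]
lidC [0.5937 0.1077 0.054 ]
green [0.2795 0.2738 0.054 ]
orange [0.3136 0.4233 0.054 ]
yellow [0.5845 0.3077 0.054 ]
[[-0.0001  1.     -0.0016]
 [ 1.      0.0001 -0.0001]
 [-0.0001 -0.0016 -1.    ]]
```

{"fn": "carry_out", "kwargs": {"plan": [{"rot": [0, 0, 0], "xyz": [0.272, -0.185, 0.08], "grip": 0}, {"rot": [0, 0, 0], "xyz": [0.272, -0.185, 0.08], "grip": 0}, {"rot": [0, 0, 0], "xyz": [0.272, -0.185, 0.08], "grip": 0}, {"rot": [0, 0, 0], "xyz": [0.272, -0.185, 0.08], "grip": 0}, {"rot": [0, 0, 0], "xyz": [0.272, -0.185, 0.08], "grip": 0}, {"rot": [0, 0, 0], "xyz": [0.272, -0.185, 0.08], "grip": 0}, {"rot": [0, 0, 0], "xyz": [0.272, -0.185, 0.08], "grip": 0}, {"rot": [0, 0, 0], "xyz": [0.272, -0.185, 0.08], "grip": 0}]}}

```text
clock: 0.77
tool_pos: [0.4415, 0.269, 0.1594]
eef_rot: [0.707, 0.707, -0.0, -0.0]
contact_force: [-0.1, 0.1, -0.0]
opening: 1.0
finger_force: 0.0
```

{"fn": "carry_out", "kwargs": {"plan": [{"rot": [0, 0, 0], "xyz": [0, 0, 0], "grip": 0}, {"rot": [0, 0, 0], "xyz": [0, 0, 0], "grip": 0}, {"rot": [0, 0, 0], "xyz": [0, 0, 0], "grip": 0}]}}

```text
clock: 1.02
tool_pos: [0.443, 0.2673, 0.1598]
eef_rot: [0.707, 0.707, -0.0, 0.0]
contact_force: [1.1, 0.3, -0.0]
opening: 0.998
finger_force: 0.0
```

Run:
```python
from h import *
s=r.get_state();print(s["clock"],s["tool_pos"],s["eef_rot"],s["q"],s["qd"])
im=r.snapshot("wrist")[:,:,::-1];cv2.imwrite("pics/w1.png",im)
```

```text
1.0167 [0.44302997 0.26732205 0.15979289] [ 7.07044771e-01  7.07168581e-01 -3.75834798e-04  3.86742988e-04] [-0.56193395  0.67045645 -0.11443773  1.9668532   0.14692015  0.51273627
 -0.77987073] [ 0.03826175 -0.00555476  0.02265552 -0.00533882  0.00121105  0.00143723
 -0.00274039]
```

View pics/w1.png

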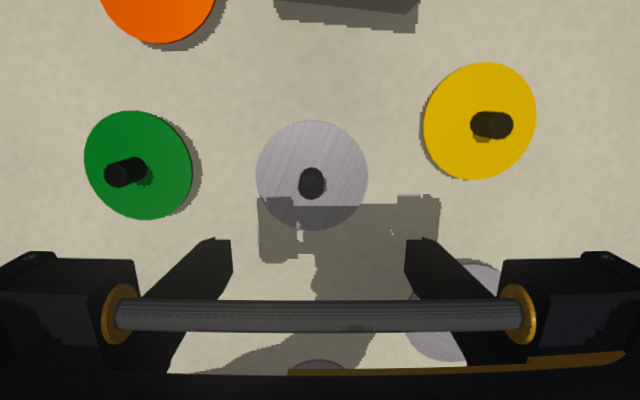

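The wrist picture shows the lid_b flange spanning x 256–368 and y 120–230, so its centre is at (312,175). The knob top is near (312,180).

Run:
```python
from h import *
P=pose("wrist")
for uv,z in [((312,175),.02),((256,175),.02),((368,175),.02),((312,120),.02),((312,230),.02),((312,180),.054)]:
    print(uv,onz("wrist",uv,z,P))
s=r.get_state();print(s["tool_pos"],s["qd"][:3])
```

```text
(312, 175) [0.43705088 0.27671705 0.02      ]
(256, 175) [0.38578243 0.27686554 0.02      ]
(368, 175) [0.48825343 0.27665568 0.02      ]
(312, 120) [0.43739497 0.3257804  0.02      ]
(312, 230) [0.43664925 0.22262884 0.02      ]
(312, 180) [0.43769997 0.2801843  0.054     ]
[0.44375091 0.26647266 0.15998379] [ 0.02276392 -0.00461858  0.0060048 ]
```

{"fn": "carry_out", "kwargs": {"plan": [{"rot": [0, 0, 0], "xyz": [0.008, -0.006, 0.035], "grip": 0}, {"rot": [0, 0, 0], "xyz": [0.008, -0.006, 0.07], "grip": 0}, {"rot": [0, 0, 0], "xyz": [0.008, -0.006, 0.07], "grip": 0}, {"rot": [0, 0, 0], "xyz": [0.008, -0.006, 0.07], "grip": 0}, {"rot": [0, 0, 0], "xyz": [0.008, -0.006, 0.07], "grip": 0}, {"rot": [0, 0, 0], "xyz": [0.008, -0.006, 0.07], "grip": 0}]}}

```text
clock: 1.57
tool_pos: [0.4386, 0.2757, 0.0919]
eef_rot: [0.708, 0.706, 0.002, 0.001]
contact_force: [-0.1, -0.4, 0.2]
opening: 1.004
finger_force: 0.0
```

Run:
```python
from h import *
P=pose("wrist");s=r.get_state();print(s["clock"],s["tool_pos"],s["eef_rot"],s["qd"][:3])
im=r.snapshot("wrist")[:,:,::-1]
print(r.get_state()["tool_pos"])
cv2.imwrite("pics/w2.png",im)
```

```text
1.5667 [0.43861636 0.27566544 0.09194515] [7.07802776e-01 7.06407755e-01 1.74356103e-03 5.23799196e-04] [-0.00612048 -0.00590003 -0.00357359]
[0.43847736 0.27589761 0.09196968]
```

View pics/w2.png

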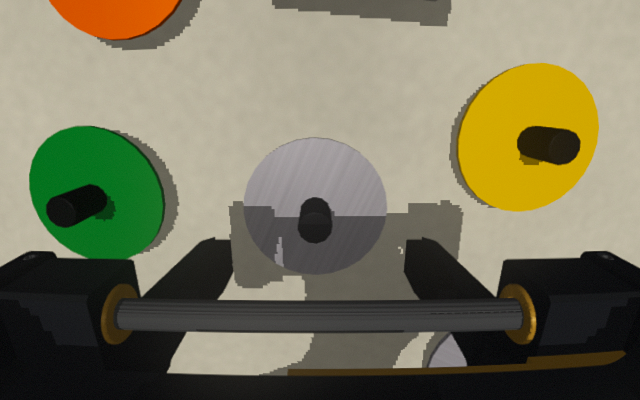

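The flange now spans x 244–386 and y 138–274. It is nearly centred between the fingers, at x of about 318.

Run:
```python
from h import *
P=pose("wrist")
a=[onz("wrist",uv,.02,P) for uv in [(244,206),(386,206),(315,138),(315,274)]]
print(*a,(a[0]+a[1])/2,(a[2]+a[3])/2); print(onz("wrist",(315,227),.054,P))
```

```text
[0.38435488 0.27897896 0.02      ] [0.4862696  0.27874818 0.02      ] [0.43550121 0.327021   0.02      ] [0.43506275 0.22400699 0.02      ] [0.43531224 0.27886357 0.02      ] [0.43528198 0.275514   0.02      ]
[0.43551749 0.27632283 0.054     ]
```

{"fn": "carry_out", "kwargs": {"plan": [{"rot": [0, 0, 0], "xyz": [0, -0.003, 0.02], "grip": 0}, {"rot": [0, 0, 0], "xyz": [0, -0.003, 0.045], "grip": 0}, {"rot": [0, 0, 0], "xyz": [0, -0.003, 0.063], "grip": 0}, {"rot": [0, 0, 0], "xyz": [0, -0.003, 0.063], "grip": 0}, {"rot": [0, 0, 0], "xyz": [0, -0.003, 0.063], "grip": 0}, {"rot": [0, 0, 0], "xyz": [0, -0.003, 0.063], "grip": 0}]}}

```text
clock: 2.12
tool_pos: [0.4348, 0.2763, 0.0285]
eef_rot: [0.707, 0.707, 0.001, 0.0]
contact_force: [-0.5, -0.0, 0.7]
opening: 1.001
finger_force: 0.0
```

{"fn": "carry_out", "kwargs": {"plan": [{"rot": [0, 0, 0], "xyz": [0, 0, 0.002], "grip": 255}, {"rot": [0, 0, 0], "xyz": [0, 0, 0.002], "grip": 255}, {"rot": [0, 0, 0], "xyz": [0, 0, 0.002], "grip": 255}, {"rot": [0, 0, 0], "xyz": [0, 0, 0.002], "grip": 255}, {"rot": [0, 0, 0], "xyz": [0, 0, 0.002], "grip": 255}, {"rot": [0, 0, 0], "xyz": [0, 0, 0.002], "grip": 255}, {"rot": [0, 0, 0], "xyz": [0, 0, 0.002], "grip": 255}, {"rot": [0, 0, 0], "xyz": [0, 0, 0.002], "grip": 255}], "squeeze": 30}}

```text
clock: 2.78
tool_pos: [0.4339, 0.2758, 0.0249]
eef_rot: [0.707, 0.707, -0.0, 0.0]
contact_force: [0.4, 0.2, -0.2]
opening: 0.419
finger_force: 0.0
```

{"fn": "carry_out", "kwargs": {"plan": [{"rot": [0, 0, 0], "xyz": [0, 0, 0], "grip": 255}, {"rot": [0, 0, 0], "xyz": [0, 0, 0], "grip": 255}, {"rot": [0, 0, 0], "xyz": [0, 0, 0], "grip": 255}, {"rot": [0, 0, 0], "xyz": [0, 0, 0], "grip": 255}]}}

```text
clock: 3.12
tool_pos: [0.434, 0.2759, 0.0249]
eef_rot: [0.707, 0.707, 0.0, 0.0]
contact_force: [0.9, 0.2, -0.2]
opening: 0.237
finger_force: 30.0
```

{"fn": "carry_out", "kwargs": {"plan": [{"rot": [0, 0, 0], "xyz": [0, 0, -0.01], "grip": 255}, {"rot": [0, 0, 0], "xyz": [0, 0, -0.03], "grip": 255}, {"rot": [0, 0, 0], "xyz": [0, 0, -0.06], "grip": 255}, {"rot": [0, 0, 0], "xyz": [0, 0, -0.09], "grip": 255}, {"rot": [0, 0, 0], "xyz": [0, 0, -0.12], "grip": 255}, {"rot": [0, 0, 0], "xyz": [0, 0, -0.15], "grip": 255}, {"rot": [0, 0, 0], "xyz": [0, 0, -0.18], "grip": 255}, {"rot": [0, 0, 0], "xyz": [0, 0, -0.2], "grip": 255}], "squeeze": 40}}

```text
clock: 3.78
tool_pos: [0.434, 0.2759, 0.2283]
eef_rot: [0.707, 0.707, 0.001, 0.0]
contact_force: [0.6, 0.3, -0.8]
opening: 0.238
finger_force: 40.0
```

{"fn": "carry_out", "kwargs": {"plan": [{"rot": [0, 0, 0], "xyz": [-0.015, 0, -0.015], "grip": 255}, {"rot": [0, 0, 0], "xyz": [-0.04, 0, -0.03], "grip": 255}, {"rot": [0, 0, 0], "xyz": [-0.07, 0, -0.03], "grip": 255}, {"rot": [0, 0, 0], "xyz": [-0.1, 0, -0.03], "grip": 255}, {"rot": [0, 0, 0], "xyz": [-0.13, 0, -0.03], "grip": 255}, {"rot": [0, 0, 0], "xyz": [-0.16, 0, -0.03], "grip": 255}, {"rot": [0, 0, 0], "xyz": [-0.19, 0, -0.03], "grip": 255}, {"rot": [0, 0, 0], "xyz": [-0.22, 0, -0.03], "grip": 255}]}}

```text
clock: 4.45
tool_pos: [0.4329, 0.0542, 0.2555]
eef_rot: [0.707, 0.707, -0.0, 0.0]
contact_force: [1.2, 0.0, -1.5]
opening: 0.241
finger_force: 40.0
```

{"fn": "carry_out", "kwargs": {"plan": [{"rot": [0, 0, 0], "xyz": [-0.03, 0, 0], "grip": 255}, {"rot": [0, 0, 0], "xyz": [-0.06, 0.002, 0], "grip": 255}, {"rot": [0, 0, 0], "xyz": [-0.09, 0.004, 0], "grip": 255}, {"rot": [0, 0, 0], "xyz": [-0.12, 0.006, 0], "grip": 255}, {"rot": [0, 0, 0], "xyz": [-0.14, 0.008, 0], "grip": 255}, {"rot": [0, 0, 0], "xyz": [-0.155, 0.01, 0], "grip": 255}, {"rot": [0, 0, 0], "xyz": [-0.165, 0.012, 0], "grip": 255}, {"rot": [0, 0, 0], "xyz": [-0.17, 0.012, 0], "grip": 255}]}}

```text
clock: 5.12
tool_pos: [0.4457, -0.1155, 0.2553]
eef_rot: [0.708, 0.706, -0.0, 0.0]
contact_force: [-0.2, 0.1, -1.5]
opening: 0.234
finger_force: 40.0
```

{"fn": "carry_out", "kwargs": {"plan": [{"rot": [0, 0, 0], "xyz": [0, 0, 0], "grip": 255}, {"rot": [0, 0, 0], "xyz": [0, 0, 0], "grip": 255}, {"rot": [0, 0, 0], "xyz": [0, 0, 0], "grip": 255}, {"rot": [0, 0, 0], "xyz": [0, 0, 0], "grip": 255}]}}

```text
clock: 5.45
tool_pos: [0.4458, -0.1129, 0.255]
eef_rot: [0.706, 0.708, 0.0, -0.0]
contact_force: [-0.2, 0.6, -1.5]
opening: 0.234
finger_force: 40.0
```

Run:
```python
from h import *
s=r.get_state();print(s["clock"],s["tool_pos"],s["eef_rot"],s["q"])
a=[]
for n in("scene","side"):
    i=r.snapshot(n)[:,:,::-1];cv2.imwrite(f"pics/{n}1.png",i);a.append(i)
w=r.snapshot("wrist")[:,:,::-1]
z=lambda i,x,y:cv2.convertScaleAbs(cv2.resize(i[y:y+150,x:x+200],None,fx=2,fy=2,interpolation=cv2.INTER_CUBIC),alpha=1.5)
b=cv2.resize(w,(480,300))
cv2.imwrite("pics/z2.png",np.vstack([np.hstack([z(a[0],100,150),z(a[1],260,150)]),np.hstack([b,np.zeros((300,320,3),np.uint8)])]))
```

```text
5.45 [ 0.44583343 -0.11291989  0.25499764] [ 7.06324054e-01  7.07888594e-01  1.40649616e-04 -2.19496514e-04] [ 0.27215668  0.45572457 -0.18329462  2.02343619  0.12821378  0.67325397
  0.00896115]
```

View pics/z2.png

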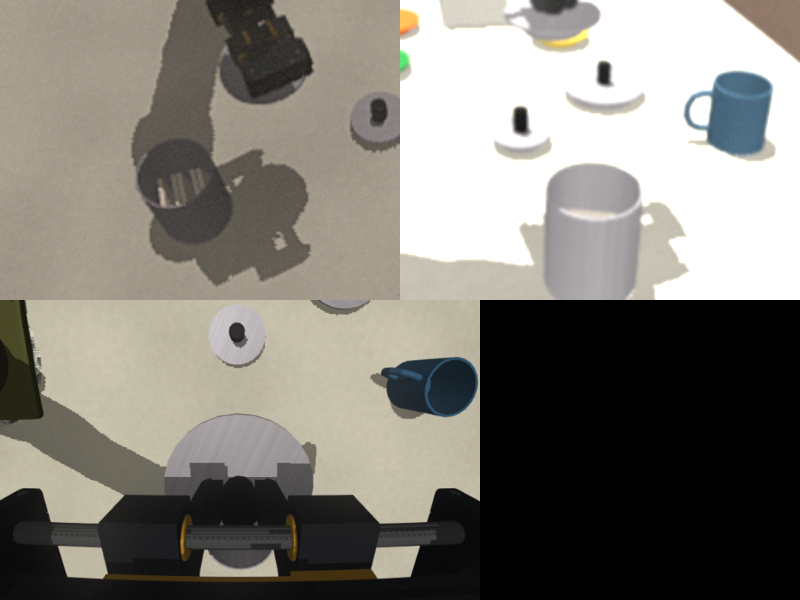

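The lid is held level, and lid_a and lid_c are undisturbed. I'll pass over the canister so the wrist camera can see its rim.

{"fn": "carry_out", "kwargs": {"plan": [{"rot": [0, 0, 0], "xyz": [-0.02, 0, 0], "grip": 255}, {"rot": [0, 0, 0], "xyz": [-0.05, 0, 0], "grip": 255}, {"rot": [0, 0, 0], "xyz": [-0.085, 0, 0], "grip": 255}, {"rot": [0, 0, 0], "xyz": [-0.12, 0, 0], "grip": 255}, {"rot": [0, 0, 0], "xyz": [-0.155, 0, 0], "grip": 255}, {"rot": [0, 0, 0], "xyz": [-0.19, 0, 0], "grip": 255}, {"rot": [0, 0, 0], "xyz": [-0.22, 0, 0], "grip": 255}, {"rot": [0, 0, 0], "xyz": [-0.25, 0, 0], "grip": 255}]}}

```text
clock: 6.27
tool_pos: [0.4455, -0.3658, 0.2548]
eef_rot: [0.707, 0.707, -0.0, -0.0]
contact_force: [-0.2, 0.9, -0.5]
opening: 0.239
finger_force: 40.0
```

{"fn": "carry_out", "kwargs": {"plan": [{"rot": [0, 0, 0], "xyz": [0, 0, 0], "grip": 255}, {"rot": [0, 0, 0], "xyz": [0, 0, 0], "grip": 255}, {"rot": [0, 0, 0], "xyz": [0, 0, 0], "grip": 255}, {"rot": [0, 0, 0], "xyz": [0, 0, 0], "grip": 255}, {"rot": [0, 0, 0], "xyz": [0, 0, 0], "grip": 255}, {"rot": [0, 0, 0], "xyz": [0, 0, 0], "grip": 255}]}}

```text
clock: 6.77
tool_pos: [0.4463, -0.3629, 0.2551]
eef_rot: [0.706, 0.708, 0.0, -0.0]
contact_force: [0.4, 0.3, -1.0]
opening: 0.24
finger_force: 40.0
```

Run:
```python
from h import *
s=r.get_state();print(s["clock"],s["tool_pos"],s["eef_rot"],s["q"])
im=r.snapshot("wrist")[:,:,::-1];cv2.imwrite("pics/w3.png",im)
cv2.imwrite("pics/w3z.png",cv2.convertScaleAbs(cv2.resize(im[:200,187:453],None,fx=3,fy=3,interpolation=cv2.INTER_CUBIC),alpha=1.4))
```

```text
6.7667 [ 0.44627488 -0.36293466  0.25510122] [ 7.06393073e-01  7.07819733e-01  2.00784466e-04 -1.09516486e-04] [ 0.71615319  0.60262716 -0.19013583  1.70039858  0.14221068  0.85218674
  0.46692654]
```

View pics/w3z.png

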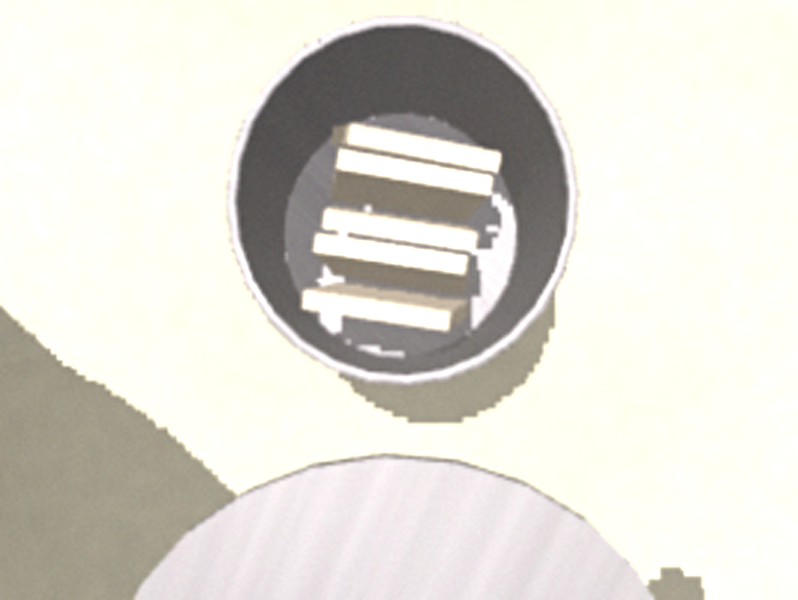

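The outer rim spans x 229–577 and y 15–382 in the enlarged crop, with the canister upright.

Run:
```python
from h import *
P=pose("wrist")
a=[onz("wrist",(187+u/3,v/3),.12,P) for u,v in [(229,195),(577,195),(405,15),(405,382)]]
print(*a,(a[0]+a[1])/2,(a[2]+a[3])/2)
# lid flange edge: nearest edge top point and check of the lid centre (flange top height tcp-.005)
s=r.get_state();z=s["tool_pos"][2]-.005
print(onz("wrist",(187+392/3,455/3),z,P), onz("wrist",(187+135/3,599/3),z,P),onz("wrist",(187+655/3,599/3),z,P),s["tool_pos"])
```

```text
[ 0.39965753 -0.25890629  0.12      ] [ 0.49529558 -0.25870237  0.12      ] [ 0.44781806 -0.21370932  0.12      ] [ 0.44825167 -0.30968217  0.12      ] [ 0.44747656 -0.25880433  0.12      ] [ 0.44803487 -0.26169575  0.12      ]
[ 0.44475531 -0.31159213  0.25010491] [ 0.40247009 -0.33529837  0.25010491] [ 0.48807912 -0.3351414   0.25010491] [ 0.44619958 -0.36321964  0.25510491]
```

{"fn": "carry_out", "kwargs": {"plan": [{"rot": [0, 0, 0], "xyz": [0.025, 0.001, 0], "grip": 255}, {"rot": [0, 0, 0], "xyz": [0.055, 0.003, 0], "grip": 255}, {"rot": [0, 0, 0], "xyz": [0.085, 0.003, 0], "grip": 255}, {"rot": [0, 0, 0], "xyz": [0.101, 0.003, 0.01], "grip": 255}, {"rot": [0, 0, 0], "xyz": [0.101, 0.003, 0.04], "grip": 255}, {"rot": [0, 0, 0], "xyz": [0.101, 0.003, 0.07], "grip": 255}, {"rot": [0, 0, 0], "xyz": [0.101, 0.003, 0.09], "grip": 255}, {"rot": [0, 0, 0], "xyz": [0.101, 0.003, 0.09], "grip": 255}]}}

```text
clock: 7.48
tool_pos: [0.4468, -0.2615, 0.1619]
eef_rot: [0.707, 0.708, -0.001, -0.003]
contact_force: [-0.3, 0.3, -1.6]
opening: 0.242
finger_force: 40.0
```

{"fn": "carry_out", "kwargs": {"plan": [{"rot": [0, 0, 0], "xyz": [0, 0, 0], "grip": 255}, {"rot": [0, 0, 0], "xyz": [0, 0, 0], "grip": 255}, {"rot": [0, 0, 0], "xyz": [0, 0, 0], "grip": 255}]}}

```text
clock: 7.73
tool_pos: [0.45, -0.2637, 0.1665]
eef_rot: [0.707, 0.707, 0.001, 0.002]
contact_force: [0.1, 0.1, -1.0]
opening: 0.237
finger_force: 40.0
```

Run:
```python
from h import *
s=r.get_state();print(s["clock"],s["tool_pos"],s["eef_rot"],s["contact_force"])
z=lambda n,x,y:cv2.convertScaleAbs(cv2.resize(r.snapshot(n)[y:y+150,x:x+100,::-1],None,fx=4,fy=4,interpolation=cv2.INTER_CUBIC),alpha=1.5)
cv2.imwrite("pics/z3.png",np.hstack([z("scene",145,150),z("side",307,170)]))
```

```text
7.7333 [ 0.44998796 -0.26366079  0.16647428] [7.07139585e-01 7.07072116e-01 5.69312765e-04 1.51844065e-03] [ 0.08030934  0.05576457 -1.03846698]
```

View pics/z3.png

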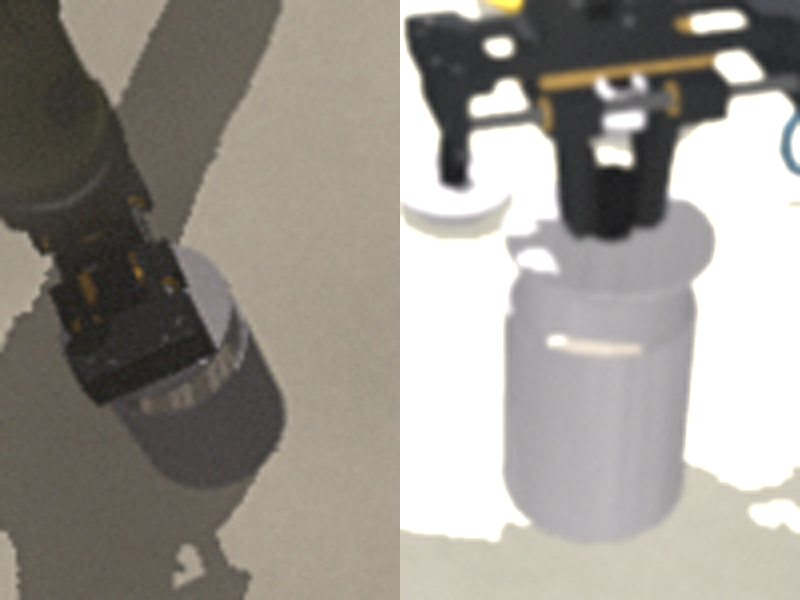

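Seen from the side, the lid flange spans x 507–714 in the crop and the rim 507–696. I'll compare their x positions through that one camera.

Run:
```python
from h import *
P=pose("side")
for nm,us,v,z in[("lid",(507,714),242,.1615),("can",(506,696),(245.9-170)*4,.12)]:
    a=[onz("side",(307+(u-400)/4,170+v/4),z,P) for u in us]; print(nm,sum(a)/2,*a)
s=r.get_state();print(s["tool_pos"],s["qd"][:4])
```

```text
lid [ 0.44808635 -0.27521352  0.1615    ] [ 0.40043774 -0.26279405  0.1615    ] [ 0.49573495 -0.28763299  0.1615    ]
can [ 0.44785843 -0.2675778   0.12      ] [ 0.40255111 -0.25573367  0.12      ] [ 0.49316575 -0.27942192  0.12      ]
[ 0.4496982  -0.26363542  0.16628758] [0.00062062 0.00581019 0.0014621  0.0073091 ]
```

{"fn": "carry_out", "kwargs": {"plan": [{"rot": [0, 0, 0], "xyz": [0.002, -0.001, 0.01], "grip": 255}, {"rot": [0, 0, 0], "xyz": [0.002, -0.001, 0.02], "grip": 255}, {"rot": [0, 0, 0], "xyz": [0.002, -0.001, 0.028], "grip": 255}, {"rot": [0, 0, 0], "xyz": [0.002, -0.001, 0.028], "grip": 255}, {"rot": [0, 0, 0], "xyz": [0.002, -0.001, 0.028], "grip": 255}, {"rot": [0, 0, 0], "xyz": [0.002, -0.001, 0.028], "grip": 255}]}}

```text
clock: 8.33
tool_pos: [0.4481, -0.2613, 0.137]
eef_rot: [0.707, 0.707, 0.0, 0.0]
contact_force: [0.2, -0.5, -1.3]
opening: 0.238
finger_force: 40.0
```

{"fn": "carry_out", "kwargs": {"plan": [{"rot": [0, 0, 0], "xyz": [0, 0, 0.002], "grip": 255}, {"rot": [0, 0, 0], "xyz": [0, 0, 0.004], "grip": 255}, {"rot": [0, 0, 0], "xyz": [0, 0, 0.005], "grip": 255}, {"rot": [0, 0, 0], "xyz": [0, 0, 0.005], "grip": 255}, {"rot": [0, 0, 0], "xyz": [0, 0, 0.005], "grip": 255}]}}

```text
clock: 8.75
tool_pos: [0.4478, -0.2611, 0.1319]
eef_rot: [0.707, 0.707, 0.0, -0.0]
contact_force: [-0.2, -0.6, -1.9]
opening: 0.239
finger_force: 40.0
```

{"fn": "carry_out", "kwargs": {"plan": [{"rot": [0, 0, 0], "xyz": [0, 0, 0.001], "grip": 255}, {"rot": [0, 0, 0], "xyz": [0, 0, 0.002], "grip": 255}, {"rot": [0, 0, 0], "xyz": [0, 0, 0.003], "grip": 255}, {"rot": [0, 0, 0], "xyz": [0, 0, 0.003], "grip": 255}, {"rot": [0, 0, 0], "xyz": [0, 0, 0.003], "grip": 255}]}}

```text
clock: 9.17
tool_pos: [0.4479, -0.2612, 0.129]
eef_rot: [0.707, 0.707, 0.0, 0.0]
contact_force: [0.4, 0.0, -0.5]
opening: 0.234
finger_force: 40.0
```

{"fn": "carry_out", "kwargs": {"plan": [{"rot": [0, 0, 0], "xyz": [0, 0, 0.001], "grip": 255}, {"rot": [0, 0, 0], "xyz": [0, 0, 0.002], "grip": 255}, {"rot": [0, 0, 0], "xyz": [0, 0, 0.002], "grip": 255}, {"rot": [0, 0, 0], "xyz": [0, 0, 0.002], "grip": 255}]}}

```text
clock: 9.5
tool_pos: [0.4479, -0.2612, 0.1288]
eef_rot: [0.707, 0.707, 0.0, 0.001]
contact_force: [-4.1, 3.2, 17.9]
opening: 0.241
finger_force: 40.0
```

Firm contact came at the expected seated height of 0.129 m. I'll ease the load and release.

{"fn": "carry_out", "kwargs": {"plan": [{"rot": [0, 0, 0], "xyz": [0, 0, -0.001], "grip": 255}, {"rot": [0, 0, 0], "xyz": [0, 0, -0.001], "grip": 120}, {"rot": [0, 0, 0], "xyz": [0, 0, -0.001], "grip": 120}, {"rot": [0, 0, 0], "xyz": [0, 0, -0.001], "grip": 120}, {"rot": [0, 0, 0], "xyz": [0, 0, -0.001], "grip": 120}, {"rot": [0, 0, 0], "xyz": [0, 0, -0.001], "grip": 120}, {"rot": [0, 0, 0], "xyz": [0, 0, -0.001], "grip": 120}]}}

```text
clock: 10.08
tool_pos: [0.4478, -0.2611, 0.1277]
eef_rot: [0.707, 0.707, -0.0, -0.0]
contact_force: [0.4, 0.0, 0.6]
opening: 0.526
finger_force: 0.0
```

{"fn": "carry_out", "kwargs": {"plan": [{"rot": [0, 0, 0], "xyz": [0, 0, -0.01], "grip": 120}, {"rot": [0, 0, 0], "xyz": [0, 0, -0.03], "grip": 120}, {"rot": [0, 0, 0], "xyz": [0, 0, -0.06], "grip": 120}, {"rot": [0, 0, 0], "xyz": [0, 0, -0.09], "grip": 120}, {"rot": [0, 0, 0], "xyz": [0, 0, -0.12], "grip": 120}, {"rot": [0, 0, 0], "xyz": [0.03, 0, -0.12], "grip": 120}, {"rot": [0, 0, 0], "xyz": [0.07, 0, -0.12], "grip": 120}, {"rot": [0, 0, 0], "xyz": [0.11, 0, -0.12], "grip": 120}]}}

```text
clock: 10.75
tool_pos: [0.448, -0.151, 0.2493]
eef_rot: [0.708, 0.706, 0.001, 0.001]
contact_force: [0.1, 1.1, -0.7]
opening: 0.529
finger_force: 0.0
```

{"fn": "carry_out", "kwargs": {"plan": [{"rot": [0, 0, 0], "xyz": [0.03, 0, 0], "grip": 120}, {"rot": [0, 0, 0], "xyz": [0.06, 0, 0], "grip": 120}, {"rot": [0, 0, 0], "xyz": [0.08, 0, 0], "grip": 120}, {"rot": [0, 0, 0], "xyz": [0.08, 0, 0], "grip": 120}, {"rot": [0, 0, 0], "xyz": [0.08, 0, 0], "grip": 120}]}}

```text
clock: 11.17
tool_pos: [0.448, -0.0703, 0.2486]
eef_rot: [0.706, 0.708, 0.0, 0.0]
contact_force: [-0.5, -0.1, 0.5]
opening: 0.532
finger_force: 0.0
```

Run:
```python
from h import *
s=r.get_state();print(s["clock"],s["tool_pos"],s["contact_force"])
z=lambda n,x,y:cv2.convertScaleAbs(cv2.resize(r.snapshot(n)[y:y+150,x:x+100,::-1],None,fx=4,fy=4,interpolation=cv2.INTER_CUBIC),alpha=1.2)
cv2.imwrite("pics/z4.png",np.hstack([z("scene",145,150),z("side",307,170)]))
```

```text
11.1667 [ 0.44795535 -0.07030712  0.24858428] [-0.51027341 -0.14435443  0.52782024]
```

View pics/z4.png

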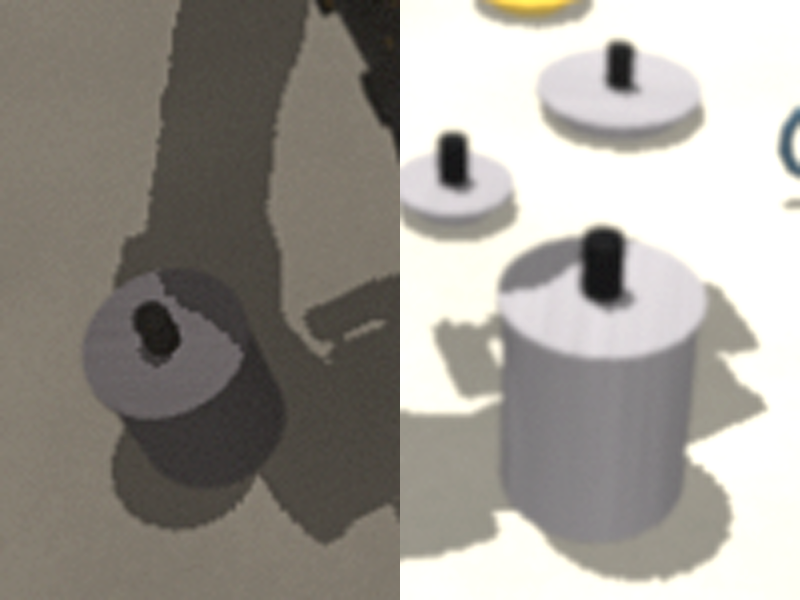

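Both crops show the lid flat on the upright canister, its flange centred on the rim (side crop x 498–707, level). lid_a and lid_c haven't moved.

```bash
python3 -c "
from plant import r
print(r.finish_job())"
```

```text
the job is handed in; nothing more can be done
None
```

The middle lid (lid_b) is seated flat on the upright canister, released only after firm contact at the expected height; the other two lids were left where they lay, and I handed the job in at about 11 s (no verdict was returned).

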